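# Put the carving chisels back in their numbered rack pockets

## Task

Put the three carving chisels away in the sloping rack, one after another in order of size: first the narrowest in pocket 1 (one nail head), then the middle one in pocket 2 (two nail heads), last the widest in pocket 3 (three nail heads). Each goes blade first, down into its pocket as far as it will go, with its handle lying on the rail, and is let go before the next is taken to the rack. Leave the other things on the bench where they are.

Things in the scene. Friction and masses are not known exactly. Their poses are not given: they have to be found in the camera images.
- narrow_chisel: narrow wood-carving chisel lying on the bench: pale wooden handle 90 mm long, 24 wide, 26 thick, plain steel blade 62 mm long, 10 wide, 4 thick on the handle's axis (152 mm overall, 0.1 kg, balances 20 mm forward of mid-handle). Origin on the axis at mid-handle, 13 mm above the bench; x along the axis to the blade, z up. The three chisels differ only in size
- narrow_tip (a point): middle of the narrow chisel's cutting edge, 107 mm along x from its origin
- medium_chisel: medium wood-carving chisel lying on the bench: pale wooden handle 100 mm long, 24 wide, 26 thick, plain steel blade 70 mm long, 18 wide, 4 thick on the handle's axis (170 mm overall, 0.1 kg, balances 20 mm forward of mid-handle). Origin on the axis at mid-handle, 13 mm above the bench; x along the axis to the blade, z up. The three chisels differ only in size
- medium_tip (a point): middle of the medium chisel's cutting edge, 120 mm along x from its origin
- wide_chisel: wide wood-carving chisel lying on the bench: pale wooden handle 110 mm long, 24 wide, 26 thick, plain steel blade 78 mm long, 28 wide, 4 thick on the handle's axis (188 mm overall, 0.1 kg, balances 20 mm forward of mid-handle). Origin on the axis at mid-handle, 13 mm above the bench; x along the axis to the blade, z up. The three chisels differ only in size
- wide_tip (a point): middle of the wide chisel's cutting edge, 133 mm along x from its origin
- rack: fixed wooden rack, 274 mm wide, 150 high; face slopes 35 degrees from level, low edge towards the robot's left. Block at the low edge (top 19 mm off the pocket axes) has three pockets opening up the slope; 132 mm up from their bottoms a rail carries the handles, finger space between. Nail heads number them. Side cheeks 50 mm outside pockets 1 and 3. Origin mid-underside; y from pocket 3 to 1
- pocket1_bottom (a point): closed bottom end of pocket 1 (1 nail head; 20 mm wide, 17 mm high, 55 mm deep; pockets 75 mm apart), on the line where a home chisel's axis lies: 13 mm above the rail, 4 mm above the pocket's floor
- pocket1_mouth (a point): mouth of pocket 1, 55 mm up the slope on the same line (bottom to mouth is the chisel's direction from tip to handle, 35 degrees above level)
- pocket2_bottom (a point): closed bottom end of pocket 2 (2 nail heads; 28 mm wide, 17 mm high, 55 mm deep; pockets 75 mm apart), on the line where a home chisel's axis lies: 13 mm above the rail, 4 mm above the pocket's floor
- pocket2_mouth (a point): mouth of pocket 2, 55 mm up the slope on the same line (bottom to mouth is the chisel's direction from tip to handle, 35 degrees above level)
- pocket3_bottom (a point): closed bottom end of pocket 3 (3 nail heads; 38 mm wide, 17 mm high, 55 mm deep; pockets 75 mm apart), on the line where a home chisel's axis lies: 13 mm above the rail, 4 mm above the pocket's floor
- pocket3_mouth (a point): mouth of pocket 3, 55 mm up the slope on the same line (bottom to mouth is the chisel's direction from tip to handle, 35 degrees above level)
- mallet: wooden mallet lying on the bench, head 60 x 110 x 60 mm, handle 200 mm; a bystander. Origin under the head
- wax_tin: round aluminium wax tin, 72 mm wide, 42 high, standing between rack and chisels; a bystander. Origin at the middle of its underside
- glue: white glue bottle, 56 mm wide, 160 high; a bystander. Origin at the middle of its underside
- sanding_block: cork sanding block 100 x 62 x 34 mm; a bystander. Origin at the middle of its underside
- mug: white mug, 80 mm wide, 95 high; a bystander. Origin at the middle of its underside
- brush: dusting brush 200 mm long, lying on the bench; a bystander. Origin under its middle
Mind the look-alikes: they are no part of the job. Leave any green look-alike of the wide_chisel alone.

How it is judged (in metres and radians):
On the way, in this order (a step that is already met when the one before it is completed fails the run):
1. the narrow chisel is home in pocket 1 and let go (distance between narrow_tip and pocket1_bottom below 0.016 m and angle between narrow_chisel's own x axis and vertical between 1.92 and 2.44 rad and contact force between the fingers and narrow_chisel below 0.2 N and linear speed of narrow_chisel below 0.03 m/s), for 0.2 s.
2. the medium chisel is home in pocket 2 and let go (distance between medium_tip and pocket2_bottom below 0.016 m and angle between medium_chisel's own x axis and vertical between 1.92 and 2.44 rad and contact force between the fingers and medium_chisel below 0.2 N and linear speed of medium_chisel below 0.03 m/s), for 0.2 s.
3. the wide chisel is home in pocket 3 and let go (distance between wide_tip and pocket3_bottom below 0.016 m and angle between wide_chisel's own x axis and vertical between 1.92 and 2.44 rad and contact force between the fingers and wide_chisel below 0.2 N and linear speed of wide_chisel below 0.03 m/s), for 0.2 s.
At the end, for the whole second after the job is handed in: The narrow chisel is in pocket 1, the medium in pocket 2 and the wide in pocket 3, each with its cutting edge within 16 mm of the point at the pocket's bottom, lying on the slope (blade 20 to 50 degrees below level), released and at rest (under 0.03 m/s) (all of step 1 and all of step 2 and all of step 3); the robot touches nothing.
It fails at once if a bystander (mallet, wax tin, glue, sanding block, mug or brush) is moved by more than 30 mm (distance of any of mallet, wax_tin, glue, sanding_block, mug, brush from where it was at the start of the episode above 0.03 m).
It also fails if it takes over 72 s, if anything falls off the work surface, if the arm or the gripper's body presses on something with over 40 N, if the wrist force passes 120 N, or if a joint passes its speed limit or range.

## Robot

A 7-joint arm with a two-finger parallel gripper is mounted at the origin on the work surface. World frame = base frame: x ahead of the robot, y to its left, z up, the work surface at z = 0. Lengths are in mm, angles in rad, forces in N, time in s.
With the tool pointing down it reaches from about 425 to 950 mm from the base axis. Payload 16.7 kg.
Tool frame: the origin (TCP) lies between the finger pads; the fingertips stand 8 mm ahead of it and the grasp point (between the pads) lies 11 mm behind it; z points along the fingers, y is the line along which they close (so a half turn about z gives the same grasp; the last joint's range is limited). The gripper opens to 94 mm and grips with 3 to 60 N. Pads are 16 mm wide; open, the fingers measure 119 mm over their backs; the gripper's body (75 mm by 177 mm) begins 78 mm behind the grasp point.
Start: joints at [-1.292, 0.426, 0.074, 1.606, -0.034, 1.111, -0.067], TCP at [280.037, 614.129, 213.467] pointing down, gripper open.
Joint ranges: [-2.85, 2.85], [-0.5, 2.14], [-1.23, 1.37], [0.21, 2.46], [-1.02, 4.16], [0.16, 2.05], [-2.73, 2.73]. Speed limits (rad/s): [1.89, 1.89, 2.39, 2.39, 3.01, 3.01, 3.01].

## Interface

Orientations are given as a unit quaternion [x, y, z, w].
In Python, from station import * gives the robot as it stands.
- The arm moves only by the shell command python3 -m crank 'ROWS' [FORCE]. ROWS is JSON, a list of rows, each an object with "jaw": the opening, from 0 (shut) to 1 (fully open); "slide": the shift along the tool's x, y, z in units of 25 mm (1.0 is 25 mm), a list of three; "turn": the turn about the tool's z in units of 6 degrees (1.0 is 6 degrees). In form: [{"jaw": jaw, "slide": [dx, dy, dz], "turn": turn}, ...]. A call has exactly 10 rows; each row is the pose to reach, as a shift and turn from the pose commanded when the call began, along the tool's axes at that moment; what a row does not reach only later rows make up. A row lasts 1/12 s, in which the tool goes at most 41.7 mm and 7.16 degrees, less where a joint would pass 70% of its speed; a pose out of reach is approached as far as the arm can. A call with a gripper value outside its range is refused whole. The fingers move at their own pace and stop on an object; FORCE is the grip in N (left out, the last holds). Time passes only in rows, so rows that repeat a pose let the fingers close, or fill a call up. It gives the time, the measured TCP pose, the force, the opening and the grip force at its end, in the units of the state.
- read_state(): the state, without advancing time (a new reading comes with each control period).
- get_image(name): name is "side" or "top" or "wrist"; returns a dict with "frame" (384x512x3 uint8, red, green, blue), "intrinsics" (3x3 intrinsics, pixels), "R" (3x3) and "t" (3): a world point X has camera coordinates R X + t. Camera axes: x right, y down, z forward; pixel columns grow to the right and rows downward; lengths in mm; the calibration is good to about 2 mm. A picture is of the moment at which its call begins. There is no depth.
- job_done(): hands the job in; it is judged then, once.
The state is a dict: "t": time; "q": joint angles; "qd": joint speeds; "joint_torque": joint torques, N m; "eef_pos": TCP position; "eef_rot": TCP orientation; "ft_force": force on the tool from outside, world axes, zero at the start; "wrist_torque": the same for the moment, N m; "opening": finger opening in mm; "grasp_force": force on a finger pad.
Only numpy, scipy, OpenCV 4.12 (cv2) and the standard library are available. Lean on these libraries where they do the work, as an engineer would, in place of code of your own. Each camera call takes 0.05 s, during which the arm holds its last target. There are 200 camera calls.

## Working session

There is one attempt and no reset: what is moved stays moved. The work goes in short steps, Python scripts to look and compute and a shell command to move; the robot and the scene stay as the last step left them, time stands still between calls to the robot, and variables do not carry over. Pictures are saved under pics/ and viewed, at most 10 in all, crops included, and the job is handed in when it is done.

```bash
mkdir -p pics; ls; cat > h.py <<'E'
from station import *
import numpy as np, cv2
def save(n,f): cv2.imwrite(n,cv2.cvtColor(f,cv2.COLOR_RGB2BGR))
E
python3 - <<'E'
from h import *
import pickle
s=read_state(); print(s)
d={}
for n in("side","top","wrist"):
    d[n]=get_image(n); print(n,d[n]["intrinsics"].tolist() if hasattr(d[n]["intrinsics"],'tolist') else d[n]["intrinsics"],np.round(d[n]["R"],3).tolist(),np.round(d[n]["t"],1))
    save(f"pics/{n}0.png",np.array(d[n]["frame"]))
pickle.dump(d,open("d0.pkl","wb"))
E
```

```text
pics
{'t': 0.0, 'q': array([-1.29247947,  0.42674024,  0.07382778,  1.60658774, -0.03408786,
        1.11078949, -0.0670604 ]), 'qd': array([-2.53728701e-04,  2.86966178e-05, -1.06231610e-03,  5.95596366e-04,
       -7.43829876e-04, -5.63034617e-04, -1.68006300e-03]), 'joint_torque': array([-1.54148776e-03, -9.35824871e+01,  3.66509534e+00, -4.54195976e+01,
       -4.90179949e-02,  1.99799862e-02,  1.14339705e-04]), 'eef_pos': array([279.89152905, 613.77762745, 212.77792407]), 'eef_rot': array([ 2.12263737e-01,  9.77212211e-01, -6.27041996e-04, -8.73394239e-05]), 'ft_force': array([-0.43750523, -0.40295229,  0.3178489 ]), 'wrist_torque': array([-0.03119797,  0.00779138, -0.03607115]), 'grasp_force': 0.0, 'opening': 94.18827778058566}
side [[477.1694675624317, 0.0, 250.98240507726823], [0.0, 477.1694675624317, 189.5163692255356], [0.0, 0.0, 1.0]] [[0.987, -0.16, -0.021], [-0.099, -0.495, -0.863], [0.127, 0.854, -0.505]] [-498.3  176.9 1530.9]
top [[357.129374002844, 0.0, 249.764803764133], [0.0, 357.129374002844, 192.19843235080683], [0.0, 0.0, 1.0]] [[0.006, -1.0, -0.002], [-0.989, -0.006, -0.146], [0.146, 0.002, -0.989]] [ 123.2  536.7 1021.3]
wrist [[275.8791099435874, 0.0, 256.15590744819957], [0.0, 275.8791099435874, 188.721512853771], [0.0, 0.0, 1.0]] [[0.415, 0.91, -0.001], [0.878, -0.4, 0.263], [0.239, -0.11, -0.965]] [-673.8  -26.7  390.5]
```

View pics/top0.png

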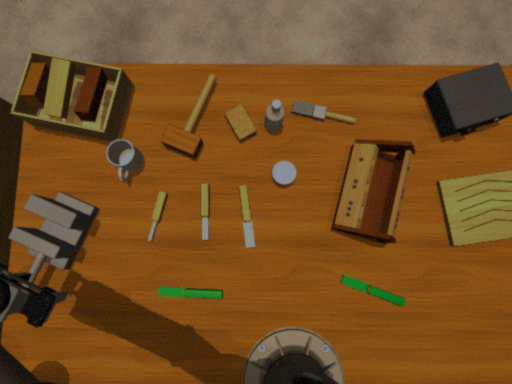

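View pics/side0.png

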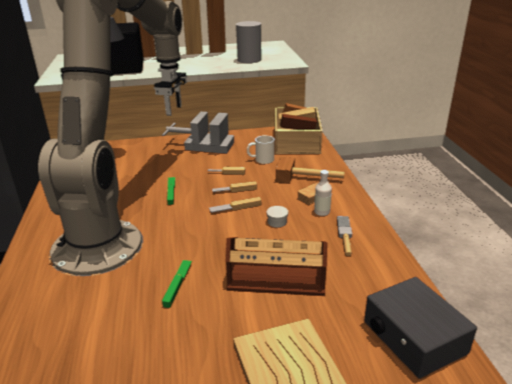

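```bash
python3 - <<'E'
from h import *
import pickle
d=pickle.load(open("d0.pkl","rb"))
T=np.array(d["top"]["frame"]);S=np.array(d["side"]["frame"])
c=np.zeros((600,790,3),np.uint8)
r=lambda f,k:cv2.resize(f,None,fx=k,fy=k,interpolation=cv2.INTER_CUBIC)
c[:336,:784]=r(T[130:250,140:420],2.8)
c[336:600,:460]=r(S[232:298,220:335],4)
c[336:576,470:770]=r(S[160:220,205:280],4)
save("pics/crop1.png",c)
E
```

```text
(no output)
```

View pics/crop1.png

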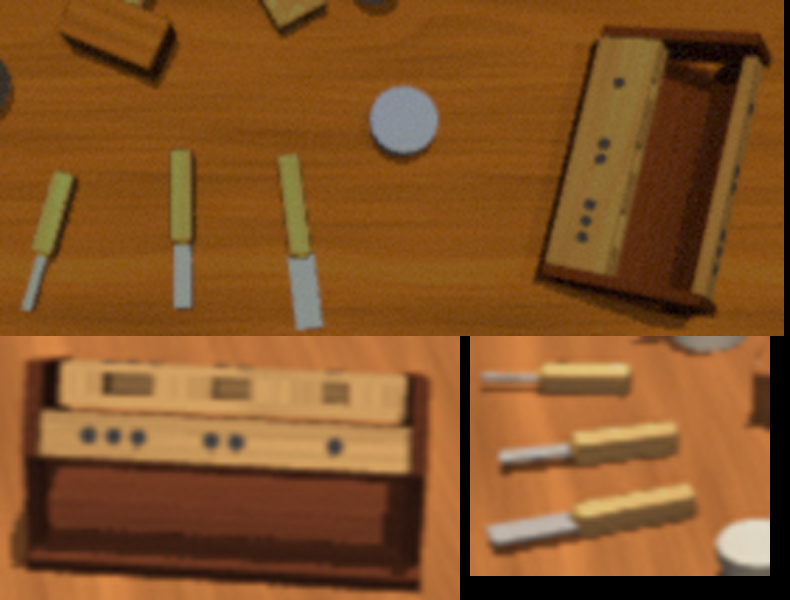

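```bash
cat >> h.py <<'E'
def ray(im,u,v):
    R=np.array(im["R"]);t=np.array(im["t"]);K=np.array(im["intrinsics"])
    d=R.T@np.linalg.solve(K,[u,v,1.]); return -R.T@t,d/np.linalg.norm(d)
def onz(im,u,v,z):
    c,d=ray(im,u,v); return c+d*(z-c[2])/d[2]
def tri(im1,p1,im2,p2):
    c1,d1=ray(im1,*p1);c2,d2=ray(im2,*p2)
    s=np.linalg.lstsq(np.c_[d1,-d2],c2-c1,rcond=None)[0]
    a=c1+s[0]*d1;b=c2+s[1]*d2; return (a+b)/2,np.linalg.norm(a-b)
def proj(im,X):
    p=np.array(im["intrinsics"])@(np.array(im["R"])@np.array(X)+np.array(im["t"])); return p[:2]/p[2]
def blobs(f,lo,hi,box,amin=4):
    x0,y0,x1,y1=box; g=cv2.cvtColor(f[y0:y1,x0:x1],cv2.COLOR_RGB2HSV)
    m=cv2.inRange(g,np.array(lo),np.array(hi)); n,l,st,ce=cv2.connectedComponentsWithStats(m)
    out=[]
    for i in range(1,n):
        if st[i,4]>=amin:
            pts=np.argwhere(l==i)[:,::-1]+[x0,y0]; out.append((st[i,4],ce[i]+[x0,y0],pts))
    return out
E
python3 - <<'E'
from h import *
import pickle
d=pickle.load(open("d0.pkl","rb"));t=d["top"];s=d["side"]
T=np.array(t["frame"]);S=np.array(s["frame"])
def ext(pts):
    (c,wh,a)=cv2.minAreaRect(pts.astype(np.float32)); return np.round(c,1),np.round(wh,1),a
g=lambda f,p:cv2.cvtColor(f[p[1]:p[1]+1,p[0]:p[0]+1],cv2.COLOR_RGB2HSV)[0,0]
print("hsv",g(T,(159,207)),g(T,(152,232)),g(T,(205,228)),g(T,(180,230)),g(S,(350,175)),g(S,(352,172)))
print(g(S,(205+110//4+0,160+40//4)),g(S,(225,171)))
H=blobs(T,(20,90,90),(34,255,255),(140,180,260,255),40)
B=blobs(T,(0,0,100),(179,70,255),(140,180,260,255),15)
for n,L in(("handle",H),("blade",B)):
    for a,c,p in sorted(L,key=lambda q:q[1][0]):
        print(n,a,np.round(c,1),ext(p),np.round(onz(t,*c,26 if n=="handle" else 15),1))
HS=blobs(S,(14,90,120),(34,255,255),(205,160,270,216),30)
for a,c,p in HS: print("side h",a,np.round(c,1),ext(p))
# rail nails: crop coords -> px
top=lambda x,y:(140+x/2.8,130+y/2.8); sid=lambda x,y:(220+x/4,232+(y-336)/4)
for n,a,b in(("3",(721,255),(113,436)),("2",(735,180),(223,441)),("1",(752,107),(334,447))):
    print("railnail",n,tri(t,top(*a),s,sid(*b)))
for n,a in (("b1",(619,82)),("b2",(602,151)),("b3",(586,222))):
    print(n,[np.round(onz(t,*top(*a),z),1) for z in(40,60)])
E
```

```text
hsv [ 31 127 142] [ 37  24 136] [ 65  11 143] [ 16 219 141] [ 13 175 185] [ 13  94 177]
[ 16 143 146] [ 15 146 112]
handle 220 [158.2 205.9] (array([158.2, 206.2]), array([ 7.5, 31.3]), 16.699243545532227) [494.9 400.1  26. ]
handle 244 [204.2 200. ] (array([204.5, 199.5]), array([33.,  7.]), 90.0) [513.5 263.   26. ]
handle 262 [244.8 202.7] (array([244.8, 203. ]), array([36.6,  7.4]), 82.23483276367188) [506.  141.3  26. ]
blade 63 [151.8 230.9] (array([151.8, 230.8]), array([ 3.2, 19.2]), 16.389541625976562) [420.7 419.1  15. ]
blade 146 [204.8 228.6] (array([205., 228.]), array([22.,  6.]), 90.0) [428.6 260.6  15. ]
blade 239 [248.5 234.1] (array([248.5, 234.1]), array([25.5,  9.3]), 82.40535736083984) [412.9 129.4  15. ]
side h 125 [232.8 168.1] (array([232.5, 168.5]), array([ 5., 25.]), 90.0)
side h 150 [242.7 184.2] (array([243. , 184.6]), array([ 6.8, 28.2]), 85.42607879638672)
side h 176 [245.3 200.8] (array([245.4, 200.8]), array([ 5.6, 31.8]), 79.69515228271484)
railnail 3 (array([ 451.29386217, -281.86203087,  102.25405645]), np.float64(5.343736393126009))
railnail 2 (array([ 524.92560599, -300.11016109,  101.45032019]), np.float64(2.9254226975227735))
railnail 1 (array([ 597.8893767 , -320.90567294,  102.13309602]), np.float64(0.36504089763161135))
b1 [array([ 637.9, -207.7,   40. ]), array([ 633. , -201.4,   60. ])]
b2 [array([ 562.6, -186.7,   40. ]), array([ 559.1, -180.8,   60. ])]
b3 [array([ 486.7, -167.1,   40. ]), array([ 484.7, -161.5,   60. ])]
```

```bash
cat >> h.py <<'E'
from scipy.spatial.transform import Rotation as Ro
def go(x,y,z,head=None):
    """units (slide, turn) for crank to reach world TCP x,y,z and heading (deg) of tool x"""
    s=read_state(); R=Ro.from_quat(s["eef_rot"]).as_matrix()
    h=np.degrees(np.arctan2(R[1,0],R[0,0])); sl=R.T@(np.array([x,y,z])-s["eef_pos"])/25
    tu=0 if head is None else -((head-h+180)%360-180)/6
    print("slide",np.round(sl,2),"turn",round(tu,2),"| at",np.round(s["eef_pos"],1),"head",round(h,1),"t",round(s["t"],2),"open",round(s["opening"],1),"F",np.round(s["ft_force"],1),round(s["grasp_force"],1),"q1,7",np.round(s["q"][[0,6]],2))
E
P='{"jaw":1,"slide":[-15.7,-13.2,-1.9],"turn":13.4}'
python3 -m crank '[{"jaw":1,"slide":[-15.7,-13.2,-1.9],"turn":13.4},{"jaw":1,"slide":[-15.7,-13.2,-1.9],"turn":13.4},{"jaw":1,"slide":[-15.7,-13.2,-1.9],"turn":13.4},{"jaw":1,"slide":[-15.7,-13.2,-1.9],"turn":13.4},{"jaw":1,"slide":[-15.7,-13.2,-1.9],"turn":13.4},{"jaw":1,"slide":[-15.7,-13.2,-1.9],"turn":13.4},{"jaw":1,"slide":[-15.7,-13.2,-1.9],"turn":13.4},{"jaw":1,"slide":[-15.7,-13.2,-1.9],"turn":13.4},{"jaw":1,"slide":[-15.7,-13.2,-1.9],"turn":13.4},{"jaw":1,"slide":[-15.7,-13.2,-1.9],"turn":13.4}]'
python3 -c "
from h import *
go(540,-300,260,75)"
```

```text
t: 0.98
eef_pos: [458.5, 237.4, 252.2]
eef_rot: [0.746, 0.666, 0.0, -0.0]
ft_force: [0.9, 1.2, -0.2]
opening: 93.8
grasp_force: 0.0
slide [-20.99   5.67  -0.32] turn 1.42 | at [458.5 237.4 252.2] head 83.5 t 0.98 open 93.8 F [ 0.9  1.2 -0.2] 0.0 q1,7 [-1.01 -0.65]
```

```bash

python3 -m crank '[{"jaw":1,"slide":[-21,5.7,-0.3],"turn":1.4},{"jaw":1,"slide":[-21,5.7,-0.3],"turn":1.4},{"jaw":1,"slide":[-21,5.7,-0.3],"turn":1.4},{"jaw":1,"slide":[-21,5.7,-0.3],"turn":1.4},{"jaw":1,"slide":[-21,5.7,-0.3],"turn":1.4},{"jaw":1,"slide":[-21,5.7,-0.3],"turn":1.4},{"jaw":1,"slide":[-21,5.7,-0.3],"turn":1.4},{"jaw":1,"slide":[-21,5.7,-0.3],"turn":1.4},{"jaw":1,"slide":[-21,5.7,-0.3],"turn":1.4},{"jaw":1,"slide":[-21,5.7,-0.3],"turn":1.4}]' >/dev/null
python3 -c "
from h import *
import pickle
i=get_image('wrist'); pickle.dump(i,open('w1.pkl','wb')); save('pics/w1.png',np.array(i['frame']))
go(540,-300,260,75)"
```

```text
slide [-4.39  1.85 -0.05] turn 0.02 | at [ 523.4 -182.   258.4] head 75.1 t 1.87 open 93.9 F [-5.7 -4.5 -1.5] 0.0 q1,7 [-0.45  0.15]
```

View pics/w1.png

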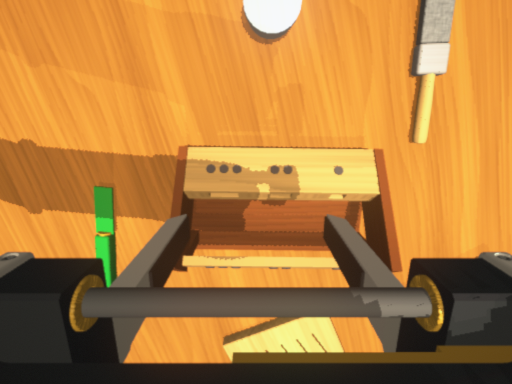

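```bash

python3 -m crank '[{"jaw":1,"slide":[-1.5,0.8,0],"turn":0},{"jaw":1,"slide":[-3,1.8,0],"turn":0},{"jaw":1,"slide":[-4.4,1.8,0],"turn":0},{"jaw":1,"slide":[-4.4,1.8,0],"turn":0},{"jaw":1,"slide":[-4.4,1.8,0],"turn":0},{"jaw":1,"slide":[-4.4,1.8,0],"turn":0},{"jaw":1,"slide":[-4.4,1.8,0],"turn":0},{"jaw":1,"slide":[-4.4,1.8,0],"turn":0},{"jaw":1,"slide":[-4.4,1.8,0],"turn":0},{"jaw":1,"slide":[-4.4,1.8,0],"turn":0}]' >/dev/null
python3 -c "
from h import *
import pickle
i=get_image('wrist'); pickle.dump(i,open('w2.pkl','wb')); 
j=pickle.load(open('w1.pkl','rb'))
go(540,-300,260,75)
f=np.array(i['frame']);g=np.array(j['frame'])
c=np.zeros((600,800,3),np.uint8)
c[:300]=cv2.resize(g[135:275,165:415],(800,448))[:300]
c[300:600]=cv2.resize(f[40:340,90:490],(800,600))[:300]
save('pics/w2.png',c)
"
```

```text
slide [-0.42  0.11 -0.09] turn 0.09 | at [ 540.  -289.   257.8] head 75.5 t 2.75 open 93.8 F [-0.5 -0.7 -0.5] 0.0 q1,7 [-0.22  0.4 ]
```

View pics/w2.png

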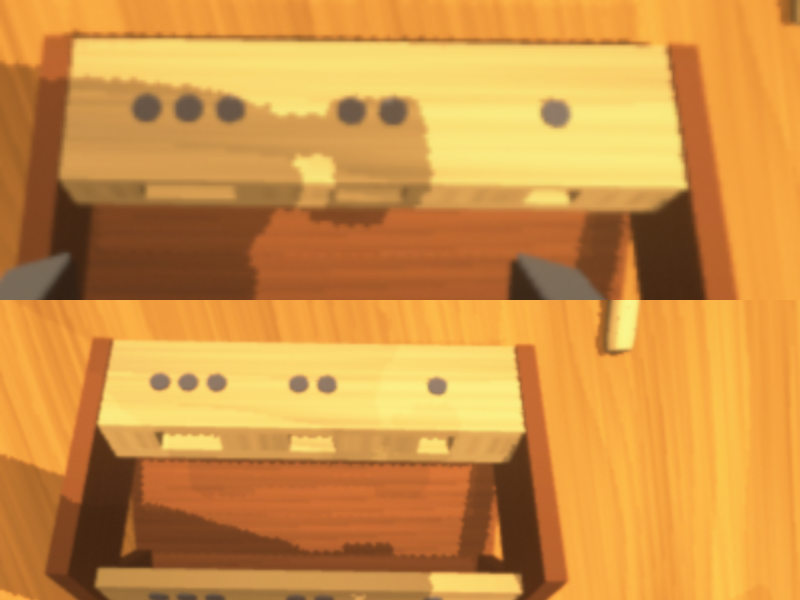

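```bash
cat > rack.py <<'E'
from h import *
import pickle
a=pickle.load(open('w1.pkl','rb'));b=pickle.load(open('w2.pkl','rb'));d=pickle.load(open("d0.pkl","rb"))
pa=lambda x,y:(165+x/3.2,135+y/3.2); pb=lambda x,y:(90+x/2,40+(y-300)/2)
pr=lambda n,A,B:print(n,*[np.round(q,1) for q in tri(a,pa(*A),b,pb(*B))])
pr("n3",(188.5,108),(188,382.5));pr("n2",(372,110),(313,384));pr("n1",(556,113),(437,386))
pr("eL",(60,180),(100,427));pr("eR",(688,187),(525,433))
pr("lowL",(72,40),(112,341));pr("lowR",(668,45),(517,346))
# side/top cross-check of nail1 on block etc using top + w2
t=d["top"];top=lambda x,y:(140+x/2.8,130+y/2.8)
for n,A,B in(("n1",(619,82),(437,386)),("n2",(602,151),(313,384)),("n3",(586,222),(188,382.5))):
    print("top+w2",n,*[np.round(q,1) for q in tri(t,top(*A),b,pb(*B))])
s=d["side"];sid=lambda x,y:(220+x/4,232+(y-336)/4)
# mouth rect centres side + w2
for n,A,B in(("m1",(335,391),(435.5,446)),("m2",(231,388),(312.5,444)),("m3",(128,384),(191.5,441.5))):
    print("side+w2",n,*[np.round(q,1) for q in tri(s,sid(*A),b,pb(*B))])
E
python3 rack.py
```

```text
n3 [ 483.9 -157.1   73.4] 0.2
n2 [ 556.5 -176.7   73.1] 0.1
n1 [ 628.7 -196.6   74.2] 0.3
eL [ 428.7 -170.    87.9] 0.5
eR [ 671.1 -235.9   88.2] 0.5
lowL [ 442.2 -119.7   56.6] 0.2
lowR [ 685.3 -185.1   53.7] 0.9
top+w2 n1 [ 628.8 -196.6   75.2] 1.0
top+w2 n2 [ 556.7 -176.8   73.7] 0.3
top+w2 n3 [ 483.6 -157.4   73.9] 0.8
side+w2 m1 [ 621.5 -230.6   78.3] 3.3
side+w2 m2 [ 549.1 -210.8   77.1] 3.7
side+w2 m3 [ 477.2 -190.9   76.5] 2.9
```

```bash
python3 -c "
from h import *
import pickle
d=pickle.load(open('d0.pkl','rb'))
for A,B in(((158.2,206.2),(232.5,168.3)),((204.4,199.7),(243,184.4)),((244.8,202.9),(245.4,200.8))): print(tri(d['top'],A,d['side'],B))
go(519,394,230,165.6)"
python3 -m crank '[{"jaw":1,"slide":[9,-3,0],"turn":-4},{"jaw":1,"slide":[26.7,-7.3,1],"turn":-15},{"jaw":1,"slide":[26.7,-7.3,1],"turn":-15},{"jaw":1,"slide":[26.7,-7.3,1],"turn":-15},{"jaw":1,"slide":[26.7,-7.3,1],"turn":-15},{"jaw":1,"slide":[26.7,-7.3,1],"turn":-15},{"jaw":1,"slide":[26.7,-7.3,1],"turn":-15},{"jaw":1,"slide":[26.7,-7.3,1],"turn":-15},{"jaw":1,"slide":[26.7,-7.3,1],"turn":-15},{"jaw":1,"slide":[26.7,-7.3,1],"turn":-15}]' 3
python3 -c "
from h import *
go(519,394,150,165.6)"
```

```text
(array([494.77191661, 402.69224443,  16.60002921]), np.float64(0.22524893356343487))
(array([516.30895484, 263.60418818,  16.91834922]), np.float64(1.684342872374001))
(array([507.069526  , 141.25603632,  18.92359634]), np.float64(1.6736582309691241))
slide [26.25 -7.64  1.12] turn -15.01 | at [ 540.  -289.   257.8] head 75.5 t 2.75 open 93.8 F [-0.5 -0.7 -0.5] 0.0 q1,7 [-0.22  0.4 ]
t: 3.58
eef_pos: [532.7, 128.8, 243.6]
eef_rot: [0.28, 0.96, 0.0, 0.0]
ft_force: [1.3, -0.6, 0.3]
opening: 93.6
grasp_force: 0.0
slide [6.17 8.64 3.75] turn -3.02 | at [532.7 128.8 243.6] head 147.5 t 3.58 open 93.6 F [ 1.3 -0.6  0.3] 0.0 q1,7 [-0.71  0.74]
```

```bash

python3 -m crank '[{"jaw":0.8,"slide":[6.2,8.6,3.7],"turn":-3},{"jaw":0.8,"slide":[6.2,8.6,3.7],"turn":-3},{"jaw":0.8,"slide":[6.2,8.6,3.7],"turn":-3},{"jaw":0.8,"slide":[6.2,8.6,3.7],"turn":-3},{"jaw":0.8,"slide":[6.2,8.6,3.7],"turn":-3},{"jaw":0.8,"slide":[6.2,8.6,3.7],"turn":-3},{"jaw":0.8,"slide":[6.2,8.6,3.7],"turn":-3},{"jaw":0.8,"slide":[6.2,8.6,3.7],"turn":-3},{"jaw":0.8,"slide":[6.2,8.6,3.7],"turn":-3},{"jaw":0.8,"slide":[6.2,8.6,3.7],"turn":-3}]' >/dev/null
cat > meas.py <<'E'
from h import *
i=get_image('wrist'); f=np.array(i['frame'])
s=read_state()
for n,lo,hi,z in(("handle",(18,70,90),(34,255,255),26),("blade",(0,0,90),(179,75,255),15)):
    for a,c,p in blobs(f,lo,hi,(60,0,450,300),150):
        (cc,wh,an)=cv2.minAreaRect(p.astype(np.float32)); print(n,a,np.round(cc,1),np.round(wh,1),round(an,1),np.round(onz(i,*c,z),1))
save('pics/m.png',f)
E
python3 meas.py; python3 -c "
from h import *
go(519,394,11,165.6)"
```

```text
handle 422 [372.7  58. ] [ 8.7 69.9] 76.2 [423.8 528.6  26. ]
handle 1444 [340.8  86.3] [ 19.4 143.1] 76.0 [441. 521.  26.]
handle 228 [395.9  86.8] [ 5.3 51.9] 76.0 [456.5 551.2  26. ]
handle 230 [148.1 140.8] [16.8 17.4] 71.6 [443.7 292.   26. ]
handle 1090 [ 88.9 156.3] [20.3 63.8] 76.9 [442.9 225.3  26. ]
handle 2076 [116.9 215.5] [88.7 82.6] 69.4 [506.6 254.8  26. ]
handle 159 [ 81.5 172.9] [ 4.9 45.1] 75.4 [456.4 205.5  26. ]
handle 251 [260. 193.] [14. 18.] 90.0 [529.2 392.2  26. ]
handle 288 [249.7 213. ] [ 5.8 94.3] 72.9 [549.1 367.7  26. ]
handle 1424 [378.7 243.8] [70.9 46.6] 51.5 [621.6 505.9  26. ]
handle 237 [ 67.5 246. ] [26. 15.] 90.0 [536.9 152.5  26. ]
handle 169 [280.8 255.4] [ 5.1 65.7] 79.2 [610.6 402.8  26. ]
handle 367 [274.1 269.2] [ 6.2 88. ] 74.1 [626.1 389.3  26. ]
handle 312 [117.7 287.6] [15.5 30.9] 50.9 [599.7 194.8  26. ]
handle 227 [394.6 287.3] [30.8 15. ] 38.7 [686.8 520.3  26. ]
blade 531 [257.5  85.5] [59.  9.] 90.0 [417.2 419.4  15. ]
blade 223 [444.  95.] [32. 10.] 90.0 [481.9 607.   15. ]
blade 1043 [119.9 133. ] [64.7 16.7] 67.6 [427.  261.3  15. ]
blade 3579 [371.2 244.6] [81.1 81.3] 69.9 [635.1 498.3  15. ]
blade 1035 [166.4 266. ] [28.2 68.4] 36.9 [592.7 247.1  15. ]
slide [0.1  0.13 5.61] turn -0.1 | at [520.4 390.2 151.1] head 165.0 t 4.47 open 75.5 F [-1.4 -0.5  0. ] 0.0 q1,7 [-0.93  0.68]
```

View pics/m.png

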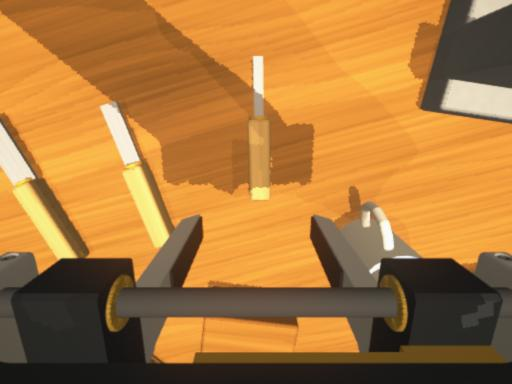

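```bash

python3 -m crank '[{"jaw":0.7,"slide":[0.1,0.13,2],"turn":-0.1},{"jaw":0.6,"slide":[0.1,0.13,4],"turn":-0.1},{"jaw":0.6,"slide":[0.1,0.13,5],"turn":-0.1},{"jaw":0.6,"slide":[0.1,0.13,5.5],"turn":-0.1},{"jaw":0.1,"slide":[0.1,0.13,5.6],"turn":-0.1},{"jaw":0.1,"slide":[0.1,0.13,5.6],"turn":-0.1},{"jaw":0.1,"slide":[0.1,0.13,5.6],"turn":-0.1},{"jaw":0.1,"slide":[0.1,0.13,5.6],"turn":-0.1},{"jaw":0.1,"slide":[0.1,0.13,5.6],"turn":-0.1},{"jaw":0.1,"slide":[0.1,0.13,5.6],"turn":-0.1}]' 3
python3 -m crank '[{"jaw":0.1,"slide":[0,0,0],"turn":0},{"jaw":0.1,"slide":[0.05,0,-0.3],"turn":0},{"jaw":0.1,"slide":[0.1,0,-0.6],"turn":0},{"jaw":0.1,"slide":[0.2,0,-0.9],"turn":0},{"jaw":0.1,"slide":[0.3,0,-1.2],"turn":0},{"jaw":0.1,"slide":[0.5,0,-1.5],"turn":0},{"jaw":0.1,"slide":[0.65,0,-1.8],"turn":0},{"jaw":0.1,"slide":[0.8,0,-2.1],"turn":0},{"jaw":0.1,"slide":[1,0,-2.4],"turn":0},{"jaw":0.1,"slide":[1.15,0,-2.5],"turn":0}]'
cat > look.py <<'E'
from h import *
import sys
n=sys.argv[1]; c=np.zeros((500,800,3),np.uint8); s=read_state()
i=get_image('side');f=np.array(i['frame']); u,v=proj(i,s['eef_pos']).astype(int)
x0,y0=np.clip(u-50,0,412),np.clip(v-60,0,259); c[:500,:400]=cv2.resize(f[y0:y0+125,x0:x0+100],(400,500))
print("side crop origin",x0,y0,"x4; tcp px",u,v)
i=get_image('wrist'); w=np.array(i['frame']); c[:300,400:]=cv2.resize(w,(400,300))
save(n,c); go(*s['eef_pos'])
E
python3 look.py pics/l1.png
```

```text
t: 5.3
eef_pos: [518.9, 395.3, 11.9]
eef_rot: [0.125, 0.992, 0.001, 0.0]
ft_force: [-0.4, -0.6, 4.2]
opening: 23.8
grasp_force: 3.0
t: 6.13
eef_pos: [490.2, 402.7, 74.6]
eef_rot: [0.124, 0.992, 0.001, 0.0]
ft_force: [-0.1, 0.7, -1.2]
opening: 23.8
grasp_force: 3.0
side crop origin 180 95 x4; tcp px 230 155
slide [-0.01  0.   -0.03] turn 0 | at [489.9 402.8  73.9] head 165.7 t 6.23 open 23.8 F [ 0.4  0.5 -1.3] 3.0 q1,7 [-0.96  0.66]
```

View pics/l1.png

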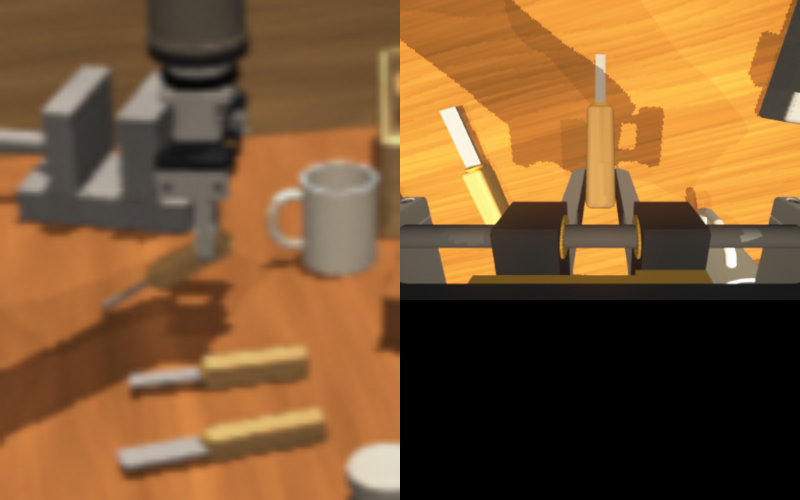

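```bash

python3 -m crank '[{"jaw":0.1,"slide":[0,0,0],"turn":0},{"jaw":0.1,"slide":[0,0,0],"turn":0},{"jaw":0.1,"slide":[0,0,0],"turn":0},{"jaw":0.1,"slide":[0,0,-0.5],"turn":0},{"jaw":0.1,"slide":[0,0,-1.5],"turn":0},{"jaw":0.1,"slide":[0,0,-2.5],"turn":0},{"jaw":0.1,"slide":[0,0,-3.5],"turn":0},{"jaw":0.1,"slide":[0,0,-4.5],"turn":0},{"jaw":0.1,"slide":[0,0,-5.5],"turn":0},{"jaw":0.1,"slide":[0,0,-6.4],"turn":0}]' 40
cat > ang.py <<'E'
from h import *
import sys
S,N,bw=map(float,sys.argv[1:4])  # distance tip-grasp along axis, offset normal, (blade width)
i=get_image('wrist'); f=np.array(i['frame']); s=read_state()
Rt=Ro.from_quat(s['eef_rot']).as_matrix(); P=s['eef_pos']-11*Rt[:,2]
g=cv2.cvtColor(f,cv2.COLOR_RGB2HSV)
cand=[(a,c,p) for a,c,p in blobs(f,(0,0,60),(179,85,255),(225,0,290,170),60) if 235<c[0]<280]
for a,c,p in cand:
    top=p[:,1].min(); u=p[p[:,1]<=top+4][:,0].mean()
    o,d=ray(i,u,top); o=Rt.T@(o-P); d=Rt.T@d
    k=[0,2]; A=d[k]@d[k];B=2*o[k]@d[k];C=o[k]@o[k]-(S*S+N*N); D=B*B-4*A*C
    if D<0: print(a,c,"no hit");continue
    for r in((-B-D**.5)/2/A,(-B+D**.5)/2/A):
        q=o+r*d; th=np.degrees(np.arctan2(q[2],q[0])-np.arctan2(N,S)); print(a,np.round(c),"tip px",round(u,1),top,"tip in tool rel P",np.round(q,1),"tilt",round(th,1))
E
python3 ang.py 132 9 10; python3 -c "
from h import *
go(585,-356,240,74.8)"
```

```text
t: 7.07
eef_pos: [490.7, 401.9, 235.7]
eef_rot: [0.125, 0.992, 0.0, 0.0]
ft_force: [0.5, -0.4, -1.3]
opening: 24.1
grasp_force: 40.0
690 [256.  99.] tip px 256.3 70 tip in tool rel P [  85.1   -1.5 -101.3] tilt -53.9
690 [256.  99.] tip px 256.3 70 tip in tool rel P [110.3  -2.1  73.1] tilt 29.7
slide [-11.13 -28.49  -0.11] turn 15.14 | at [492.1 402.9 240.1] head 165.6 t 7.12 open 23.4 F [1.4 1.5 3.3] 40.0 q1,7 [-0.99  0.62]
```

```bash

python3 -m crank '[{"jaw":0.1,"slide":[-11.1,-28.5,0],"turn":15.1},{"jaw":0.1,"slide":[-11.1,-28.5,0],"turn":15.1},{"jaw":0.1,"slide":[-11.1,-28.5,0],"turn":15.1},{"jaw":0.1,"slide":[-11.1,-28.5,0],"turn":15.1},{"jaw":0.1,"slide":[-11.1,-28.5,0],"turn":15.1},{"jaw":0.1,"slide":[-11.1,-28.5,0],"turn":15.1},{"jaw":0.1,"slide":[-11.1,-28.5,0],"turn":15.1},{"jaw":0.1,"slide":[-11.1,-28.5,0],"turn":15.1},{"jaw":0.1,"slide":[-11.1,-28.5,0],"turn":15.1},{"jaw":0.1,"slide":[-11.1,-28.5,0],"turn":15.1}]'
python3 -c "
from h import *
go(587,-354.5,240,74.8)"
```

```text
t: 7.95
eef_pos: [540.9, -13.6, 234.1]
eef_rot: [0.684, 0.73, 0.001, 0.0]
ft_force: [1.8, 0.4, -0.1]
opening: 23.7
grasp_force: 40.0
slide [-13.73   0.96  -0.25] turn 3.15 | at [540.9 -13.6 234.1] head 93.7 t 7.95 open 23.7 F [ 1.8  0.4 -0.1] 40.0 q1,7 [-0.66  0.13]
```

```bash

python3 -m crank '[{"jaw":0.1,"slide":[-13.7,1,-0.2],"turn":3.1},{"jaw":0.1,"slide":[-13.7,1,-0.2],"turn":3.1},{"jaw":0.1,"slide":[-13.7,1,-0.2],"turn":3.1},{"jaw":0.1,"slide":[-13.7,1,-0.2],"turn":3.1},{"jaw":0.1,"slide":[-13.7,1,-0.2],"turn":3.1},{"jaw":0.1,"slide":[-13.7,1,-0.2],"turn":3.1},{"jaw":0.1,"slide":[-13.7,1,-0.2],"turn":3.1},{"jaw":0.1,"slide":[-13.7,1,-0.2],"turn":3.1},{"jaw":0.1,"slide":[-13.7,1,-0.2],"turn":3.1},{"jaw":0.1,"slide":[-13.7,1,-0.2],"turn":3.1}]' >/dev/null
python3 ang.py 132 9 10
python3 -c "
from h import *
go(587,-354.5,158,74.8)"
```

```text
798 [256.  99.] tip px 255.9 69 tip in tool rel P [ 8.130e+01 -1.000e-01 -1.044e+02] tilt -56.0
798 [256.  99.] tip px 255.9 69 tip in tool rel P [107.4  -0.2  77.3] tilt 31.8
slide [-0.07 -0.08  3.21] turn 0.08 | at [ 589.4 -353.4  238.3] head 75.3 t 8.83 open 23.9 F [-0.3  1.  -1.4] 40.0 q1,7 [-0.07  0.5 ]
```

```bash

python3 -m crank '[{"jaw":0.1,"slide":[0.05,-0.12,1],"turn":0.08},{"jaw":0.1,"slide":[0.05,-0.12,2],"turn":0.08},{"jaw":0.1,"slide":[0.05,-0.12,2.8],"turn":0.08},{"jaw":0.1,"slide":[0.05,-0.12,3.05],"turn":0.08},{"jaw":0.1,"slide":[0.05,-0.12,3.05],"turn":0.08},{"jaw":0.1,"slide":[0.3,-0.12,3.22],"turn":0.08},{"jaw":0.1,"slide":[0.55,-0.12,3.4],"turn":0.08},{"jaw":0.1,"slide":[0.85,-0.12,3.6],"turn":0.08},{"jaw":0.1,"slide":[1.15,-0.12,3.8],"turn":0.08},{"jaw":0.1,"slide":[1.15,-0.12,3.8],"turn":0.08}]' 20
python3 look.py pics/l2.png
```

```text
t: 9.67
eef_pos: [595.4, -320.0, 142.3]
eef_rot: [0.793, 0.61, 0.0, -0.001]
ft_force: [-0.4, 0.5, -1.5]
opening: 23.8
grasp_force: 20.0
side crop origin 252 187 x4; tcp px 302 247
slide [ 0.09 -0.    0.04] turn 0 | at [ 594.8 -322.1  143.3] head 75.0 t 9.77 open 23.6 F [-0.6 -0.2 -1.3] 20.0 q1,7 [-0.09  0.5 ]
```

View pics/l2.png

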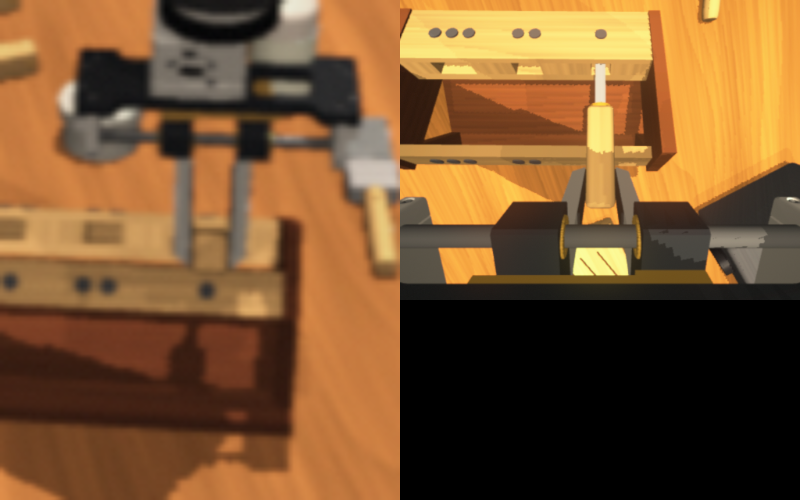

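```bash

python3 -m crank '[{"jaw":0.1,"slide":[0.1,0,-0.02],"turn":0},{"jaw":0.1,"slide":[0.28,0,0.1],"turn":0},{"jaw":0.1,"slide":[0.46,0,0.22],"turn":0},{"jaw":0.1,"slide":[0.64,0,0.34],"turn":0},{"jaw":0.1,"slide":[0.82,0,0.46],"turn":0},{"jaw":0.1,"slide":[1,0,0.6],"turn":0},{"jaw":0.1,"slide":[1.15,0,0.74],"turn":0},{"jaw":0.1,"slide":[1.3,0,0.88],"turn":0},{"jaw":0.1,"slide":[1.4,0,0.98],"turn":0},{"jaw":0.1,"slide":[1.4,0,0.98],"turn":0}]' 20
python3 -c "
from h import *
s=read_state();p=s['eef_pos'];print('e',p[0]*.965-p[1]*.2622,'h',p[0]*.2622+p[1]*.965,p[2],s['ft_force'])"
python3 ang.py 132 9 10
```

```text
t: 10.6
eef_pos: [604.3, -289.0, 119.3]
eef_rot: [0.793, 0.609, 0.0, 0.001]
ft_force: [0.9, -0.4, 6.1]
opening: 23.6
grasp_force: 20.0
e 658.899878533348 h -120.45475363323473 119.27083629203588 [ 0.88653935 -0.43304494  6.06858757]
116 [255.  85.] tip px 255.6 80 tip in tool rel P [  81.9   -0.4 -103.9] tilt -55.7
116 [255.  85.] tip px 255.6 80 tip in tool rel P [102.5  -0.8  83.6] tilt 35.3
61 [256. 129.] tip px 255.9 127 tip in tool rel P [  73.5   -0.4 -110. ] tilt -60.1
61 [256. 129.] tip px 255.9 127 tip in tool rel P [ 63.2  -0.7 116.3] tilt 57.6
```

```bash

python3 -m crank '[{"jaw":0.1,"slide":[0.1,0,0.1],"turn":0},{"jaw":0.1,"slide":[0.2,0,0.2],"turn":0},{"jaw":0.1,"slide":[0.2,0,0.2],"turn":0},{"jaw":0.1,"slide":[0.2,0,0.2],"turn":0},{"jaw":0.1,"slide":[0.2,0,0.2],"turn":0},{"jaw":0.1,"slide":[0.2,0,0.2],"turn":0},{"jaw":0.1,"slide":[0.2,0,0.2],"turn":0},{"jaw":0.1,"slide":[0.2,0,0.2],"turn":0},{"jaw":0.1,"slide":[0.2,0,0.2],"turn":0},{"jaw":0.1,"slide":[0.2,0,0.2],"turn":0}]' 20
python3 -m crank '[{"jaw":0.4,"slide":[0,0,0],"turn":0},{"jaw":0.4,"slide":[0,0,0],"turn":0},{"jaw":0.4,"slide":[0,0,0],"turn":0},{"jaw":0.4,"slide":[0,0,0],"turn":0},{"jaw":0.4,"slide":[0,0,-0.5],"turn":0},{"jaw":0.4,"slide":[0,0,-1],"turn":0},{"jaw":0.4,"slide":[0,0,-2],"turn":0},{"jaw":0.4,"slide":[0,0,-3],"turn":0},{"jaw":0.4,"slide":[0,0,-4],"turn":0},{"jaw":0.4,"slide":[0,0,-4],"turn":0}]'
cat > tail.py <<'E'
from h import *
import sys
i=get_image('wrist'); f=np.array(i['frame']); s=read_state()
cv2.imwrite('last.png',cv2.cvtColor(f,cv2.COLOR_RGB2BGR))
# predicted px of home chisel points for pocket e, handle from L0 to L1 (mm from bottom), top of handle n=13
e,L0,L1=map(float,sys.argv[1:4]); c,sn=np.cos(np.radians(35)),np.sin(np.radians(35))
def W(e,l,n): h=-17.4-l*c+n*sn; z=42.4+l*sn+n*c; return np.array([e*.965+h*.2622,-e*.2622+h*.965,z])
for sh in(0,10,20): print("shift",sh,"blade/handle top corner",np.round(proj(i,W(e,L0+sh,13)),1),"tail top",np.round(proj(i,W(e,L1+sh,13)),1))
u=int(round(proj(i,W(e,L0+20,13))[0])); g=cv2.cvtColor(f,cv2.COLOR_RGB2HSV)
v0=int(proj(i,W(e,55,4))[1])
print(v0,[(v,*g[v,u]) for v in range(v0-16,min(384,int(proj(i,W(e,L1+25,13))[1])),3)])
go(*s['eef_pos'])
E
python3 tail.py 658.3 62 152
```

```text
t: 11.48
eef_pos: [605.1, -286.4, 115.4]
eef_rot: [0.794, 0.608, -0.0, 0.002]
ft_force: [-5.2, -5.3, 17.5]
opening: 24.1
grasp_force: 20.0
t: 12.32
eef_pos: [606.6, -285.7, 220.0]
eef_rot: [0.794, 0.608, 0.002, 0.003]
ft_force: [0.5, 0.2, 0.1]
opening: 37.4
grasp_force: 0.0
shift 0 blade/handle top corner [253.9 132.8] tail top [253.8 214.3]
shift 10 blade/handle top corner [253.9 141. ] tail top [253.8 224.5]
shift 20 blade/handle top corner [253.9 149.4] tail top [253.8 235. ]
131 [(115, np.uint8(26), np.uint8(124), np.uint8(253)), (118, np.uint8(24), np.uint8(132), np.uint8(253)), (121, np.uint8(24), np.uint8(130), np.uint8(253)), (124, np.uint8(18), np.uint8(155), np.uint8(227)), (127, np.uint8(19), np.uint8(54), np.uint8(236)), (130, np.uint8(23), np.uint8(144), np.uint8(252)), (133, np.uint8(19), np.uint8(157), np.uint8(241)), (136, np.uint8(24), np.uint8(131), np.uint8(253)), (139, np.uint8(24), np.uint8(131), np.uint8(253)), (142, np.uint8(24), np.uint8(131), np.uint8(253)), (145, np.uint8(25), np.uint8(129), np.uint8(253)), (148, np.uint8(25), np.uint8(129), np.uint8(253)), 
[... 951 characters left out ...]
, np.uint8(239)), (208, np.uint8(19), np.uint8(151), np.uint8(238)), (211, np.uint8(19), np.uint8(150), np.uint8(241)), (214, np.uint8(17), np.uint8(157), np.uint8(215)), (217, np.uint8(16), np.uint8(156), np.uint8(168)), (220, np.uint8(16), np.uint8(184), np.uint8(245)), (223, np.uint8(17), np.uint8(187), np.uint8(247)), (226, np.uint8(17), np.uint8(186), np.uint8(248)), (229, np.uint8(16), np.uint8(187), np.uint8(243)), (232, np.uint8(16), np.uint8(188), np.uint8(244)), (235, np.uint8(17), np.uint8(185), np.uint8(248)), (238, np.uint8(17), np.uint8(183), np.uint8(250))]
slide [0. 0. 0.] turn 0 | at [ 606.1 -285.   217.6] head 75.0 t 12.37 open 37.8 F [-0.6  0.   0.6] 0.0 q1,7 [-0.18  0.4 ]
```

```bash

python3 -c "
from h import *
go(545.5,263.8,200,181.6)"
python3 -m crank '[{"jaw":0.6,"slide":[20.6,-8,-1],"turn":-17.8},{"jaw":0.6,"slide":[20.6,-8,-1],"turn":-17.8},{"jaw":0.6,"slide":[20.6,-8,-1],"turn":-17.8},{"jaw":0.6,"slide":[20.6,-8,-1],"turn":-17.8},{"jaw":0.6,"slide":[20.6,-8,-1],"turn":-17.8},{"jaw":0.6,"slide":[20.6,-8,-1],"turn":-17.8},{"jaw":0.6,"slide":[20.6,-8,-1],"turn":-17.8},{"jaw":0.6,"slide":[20.6,-8,-1],"turn":-17.8},{"jaw":0.6,"slide":[20.6,-8,-1],"turn":-17.8},{"jaw":0.6,"slide":[20.6,-8,-1],"turn":-17.8}]' 3
python3 -c "
from h import *
go(545.5,263.8,150,181.6)"
```

```text
slide [20.57 -8.04  0.66] turn -17.77 | at [ 606.1 -285.   217.6] head 75.0 t 12.37 open 37.8 F [-0.6  0.   0.6] 0.0 q1,7 [-0.18  0.4 ]
t: 13.2
eef_pos: [559.1, 131.5, 233.1]
eef_rot: [0.284, 0.959, 0.0, 0.0]
ft_force: [1.3, 0.1, 0.6]
opening: 56.5
grasp_force: 0.0
slide [3.34 4.14 3.32] turn -5.77 | at [559.1 131.5 233.1] head 147.0 t 13.2 open 56.5 F [1.3 0.1 0.6] 0.0 q1,7 [-0.69  0.76]
```

```bash

python3 -m crank '[{"jaw":0.6,"slide":[3.3,4.1,3.3],"turn":-5.8},{"jaw":0.6,"slide":[3.3,4.1,3.3],"turn":-5.8},{"jaw":0.6,"slide":[3.3,4.1,3.3],"turn":-5.8},{"jaw":0.6,"slide":[3.3,4.1,3.3],"turn":-5.8},{"jaw":0.6,"slide":[3.3,4.1,3.3],"turn":-5.8},{"jaw":0.6,"slide":[3.3,4.1,3.3],"turn":-5.8},{"jaw":0.6,"slide":[3.3,4.1,3.3],"turn":-5.8},{"jaw":0.6,"slide":[3.3,4.1,3.3],"turn":-5.8},{"jaw":0.6,"slide":[3.3,4.1,3.3],"turn":-5.8},{"jaw":0.6,"slide":[3.3,4.1,3.3],"turn":-5.8}]' 3 >/dev/null
python3 meas.py | grep blade
python3 -c "
from h import *
go(545.5,263.8,11.5,181.6)"
```

```text
blade 2258 [130.   49.4] [87.5 28. ] 78.7 [409.4 129.4  15. ]
blade 1154 [259.5  69. ] [68. 17.] 90.0 [426.  260.5  15. ]
blade 1309 [ 74.5 220.5] [29. 63.] 0.0 [594.4  41.6  15. ]
blade 1293 [430.  253.5] [55. 38.] 90.0 [627.3 480.8  15. ]
blade 983 [331.1 261.5] [55.1 27.1] 76.6 [651.9 354.6  15. ]
blade 662 [178.3 270.4] [26.7 34. ] 6.3 [666. 165.  15.]
slide [0.09 0.15 5.56] turn -0.05 | at [547.8 260.1 150.6] head -178.7 t 14.08 open 56.2 F [-0.3  1.1  0.8] 0.0 q1,7 [-0.73  1.14]
```

```bash

python3 -m crank '[{"jaw":0.6,"slide":[0.1,0.15,2],"turn":0},{"jaw":0.6,"slide":[0.1,0.15,4],"turn":0},{"jaw":0.6,"slide":[0.1,0.15,5],"turn":0},{"jaw":0.6,"slide":[0.1,0.15,5.5],"turn":0},{"jaw":0.1,"slide":[0.1,0.15,5.56],"turn":0},{"jaw":0.1,"slide":[0.1,0.15,5.56],"turn":0},{"jaw":0.1,"slide":[0.1,0.15,5.56],"turn":0},{"jaw":0.1,"slide":[0.1,0.15,5.56],"turn":0},{"jaw":0.1,"slide":[0.1,0.15,5.56],"turn":0},{"jaw":0.1,"slide":[0.1,0.15,5.56],"turn":0}]' 3
python3 -m crank '[{"jaw":0.1,"slide":[0.03,0,-0.3],"turn":0},{"jaw":0.1,"slide":[0.07,0,-0.6],"turn":0},{"jaw":0.1,"slide":[0.12,0,-0.9],"turn":0},{"jaw":0.1,"slide":[0.2,0,-1.2],"turn":0},{"jaw":0.1,"slide":[0.35,0,-1.5],"turn":0},{"jaw":0.1,"slide":[0.5,0,-1.8],"turn":0},{"jaw":0.1,"slide":[0.7,0,-2.1],"turn":0},{"jaw":0.1,"slide":[0.9,0,-2.4],"turn":0},{"jaw":0.1,"slide":[1.1,0,-2.7],"turn":0},{"jaw":0.1,"slide":[1.3,0,-2.95],"turn":0}]'
python3 -m crank '[{"jaw":0.1,"slide":[0,0,0],"turn":0},{"jaw":0.1,"slide":[0,0,0],"turn":0},{"jaw":0.1,"slide":[0,0,0],"turn":0},{"jaw":0.1,"slide":[0,0,-0.5],"turn":0},{"jaw":0.1,"slide":[0,0,-1.5],"turn":0},{"jaw":0.1,"slide":[0,0,-2.5],"turn":0},{"jaw":0.1,"slide":[0,0,-3.5],"turn":0},{"jaw":0.1,"slide":[0,0,-4.5],"turn":0},{"jaw":0.1,"slide":[0,0,-5.5],"turn":0},{"jaw":0.1,"slide":[0,0,-6.2],"turn":0}]' 40
python3 ang.py 152 9 18
```

```text
t: 14.92
eef_pos: [545.3, 264.5, 12.0]
eef_rot: [-0.012, 1.0, 0.0, 0.001]
ft_force: [-0.0, -1.2, 4.5]
opening: 23.7
grasp_force: 3.0
t: 15.75
eef_pos: [511.8, 263.6, 85.7]
eef_rot: [-0.012, 1.0, 0.0, 0.0]
ft_force: [0.0, 0.2, -0.4]
opening: 24.2
grasp_force: 3.0
t: 16.58
eef_pos: [512.8, 263.4, 242.7]
eef_rot: [-0.012, 1.0, 0.0, 0.001]
ft_force: [0.2, -0.0, -1.4]
opening: 23.7
grasp_force: 40.0
1326 [256.  88.] tip px 256.1 57 tip in tool rel P [  82.8   -0.8 -127.8] tilt -60.4
1326 [256.  88.] tip px 256.1 57 tip in tool rel P [123.   -1.2  89.8] tilt 32.7
```

```bash

python3 -c "
from h import *
go(511,-347,250,74.8)"
```

```text
slide [  0.7  -24.43  -0.25] turn 17.76 | at [513.9 263.9 245.3] head -178.6 t 16.63 open 23.8 F [0.7 1.1 1.8] 40.0 q1,7 [-0.8   1.07]
```

```bash

python3 -m crank '[{"jaw":0.1,"slide":[0.7,-24.4,-0.2],"turn":17.8},{"jaw":0.1,"slide":[0.7,-24.4,-0.2],"turn":17.8},{"jaw":0.1,"slide":[0.7,-24.4,-0.2],"turn":17.8},{"jaw":0.1,"slide":[0.7,-24.4,-0.2],"turn":17.8},{"jaw":0.1,"slide":[0.7,-24.4,-0.2],"turn":17.8},{"jaw":0.1,"slide":[0.7,-24.4,-0.2],"turn":17.8},{"jaw":0.1,"slide":[0.7,-24.4,-0.2],"turn":17.8},{"jaw":0.1,"slide":[0.7,-24.4,-0.2],"turn":17.8},{"jaw":0.1,"slide":[0.7,-24.4,-0.2],"turn":17.8},{"jaw":0.1,"slide":[0.7,-24.4,-0.2],"turn":17.8}]' >/dev/null
python3 -c "
from h import *
go(511,-347,250,74.8)"
```

```text
slide [-7.25 -2.51 -0.25] turn 5.77 | at [ 510.  -155.2  243.7] head 109.4 t 17.47 open 23.5 F [ 2.2  1.2 -0.9] 40.0 q1,7 [-0.4   0.65]
```

```bash

python3 -m crank '[{"jaw":0.1,"slide":[-7.2,-2.5,-0.2],"turn":5.8},{"jaw":0.1,"slide":[-7.2,-2.5,-0.2],"turn":5.8},{"jaw":0.1,"slide":[-7.2,-2.5,-0.2],"turn":5.8},{"jaw":0.1,"slide":[-7.2,-2.5,-0.2],"turn":5.8},{"jaw":0.1,"slide":[-7.2,-2.5,-0.2],"turn":5.8},{"jaw":0.1,"slide":[-7.2,-2.5,-0.2],"turn":5.8},{"jaw":0.1,"slide":[-7.2,-2.5,-0.2],"turn":5.8},{"jaw":0.1,"slide":[-7.2,-2.5,-0.2],"turn":5.8},{"jaw":0.1,"slide":[-7.2,-2.5,-0.2],"turn":5.8},{"jaw":0.1,"slide":[-7.2,-2.5,-0.2],"turn":5.8}]' >/dev/null
python3 ang.py 152 9 18
python3 -c "
from h import *
go(511,-347,175,74.8)"
```

```text
1432 [256.  88.] tip px 256.0 56 tip in tool rel P [  81.6   -0.3 -128.6] tilt -61.0
1432 [256.  88.] tip px 256.0 56 tip in tool rel P [122.1  -0.5  90.9] tilt 33.3
slide [-0.2  -0.04  2.94] turn 0.05 | at [ 513.1 -342.5  248.4] head 75.1 t 18.35 open 23.7 F [ 0.5  0.7 -2. ] 40.0 q1,7 [-0.14  0.52]
```

```bash

python3 -m crank '[{"jaw":0.1,"slide":[-0.17,-0.04,1],"turn":0.05},{"jaw":0.1,"slide":[-0.17,-0.04,2],"turn":0.05},{"jaw":0.1,"slide":[-0.17,-0.04,2.7],"turn":0.05},{"jaw":0.1,"slide":[-0.17,-0.04,2.92],"turn":0.05},{"jaw":0.1,"slide":[-0.17,-0.04,2.92],"turn":0.05},{"jaw":0.1,"slide":[0.1,-0.04,3.1],"turn":0.05},{"jaw":0.1,"slide":[0.4,-0.04,3.3],"turn":0.05},{"jaw":0.1,"slide":[0.65,-0.04,3.48],"turn":0.05},{"jaw":0.1,"slide":[0.95,-0.04,3.68],"turn":0.05},{"jaw":0.1,"slide":[0.95,-0.04,3.68],"turn":0.05}]' 20
cat > eh.py <<'E'
from h import *
s=read_state();p=s['eef_pos'];print('e %.1f h %.1f z %.1f'%(p[0]*.965-p[1]*.2622,p[0]*.2622+p[1]*.965,p[2]),np.round(s['ft_force'],1),s['t'])
E
python3 eh.py; python3 ang.py 152 9 18
```

```text
t: 19.18
eef_pos: [518.6, -318.0, 155.4]
eef_rot: [0.794, 0.608, 0.0, -0.001]
ft_force: [-0.3, 0.6, -1.3]
opening: 23.9
grasp_force: 20.0
e 583.8 h -170.9 z 155.4 [-0.3  0.6 -1.3] 19.1833
92 [245.  23.] tip px 245.1 19 tip in tool rel P [  86.7   -1.5 -125.2] tilt -58.7
92 [245.  23.] tip px 245.1 19 tip in tool rel P [140.7  -8.2  58.3] tilt 19.1
92 [266.  24.] tip px 265.9 19 tip in tool rel P [  86.7    0.7 -125.2] tilt -58.7
92 [266.  24.] tip px 265.9 19 tip in tool rel P [140.7   6.4  58.3] tilt 19.1
1326 [256.  90.] tip px 256.0 61 tip in tool rel P [  82.    -0.3 -128.3] tilt -60.8
1326 [256.  90.] tip px 256.0 61 tip in tool rel P [119.8  -0.6  94. ] tilt 34.8
```

```bash

python3 -m crank '[{"jaw":0.1,"slide":[0.1,0,0],"turn":0},{"jaw":0.1,"slide":[0.28,0,0.12],"turn":0},{"jaw":0.1,"slide":[0.46,0,0.25],"turn":0},{"jaw":0.1,"slide":[0.64,0,0.38],"turn":0},{"jaw":0.1,"slide":[0.82,0,0.52],"turn":0},{"jaw":0.1,"slide":[1,0,0.66],"turn":0},{"jaw":0.1,"slide":[1.15,0,0.8],"turn":0},{"jaw":0.1,"slide":[1.3,0,0.92],"turn":0},{"jaw":0.1,"slide":[1.37,0,1],"turn":0},{"jaw":0.1,"slide":[1.37,0,1],"turn":0}]' 20 | grep force
python3 eh.py
python3 -m crank '[{"jaw":0.1,"slide":[0.1,0,0.1],"turn":0},{"jaw":0.1,"slide":[0.2,0,0.2],"turn":0},{"jaw":0.1,"slide":[0.2,0,0.2],"turn":0},{"jaw":0.1,"slide":[0.2,0,0.2],"turn":0},{"jaw":0.1,"slide":[0.2,0,0.2],"turn":0},{"jaw":0.1,"slide":[0.2,0,0.2],"turn":0},{"jaw":0.1,"slide":[0.2,0,0.2],"turn":0},{"jaw":0.1,"slide":[0.2,0,0.2],"turn":0},{"jaw":0.1,"slide":[0.2,0,0.2],"turn":0},{"jaw":0.1,"slide":[0.2,0,0.2],"turn":0}]' 20 | grep force
python3 eh.py
```

```text
ft_force: [3.0, 4.3, 12.1]
grasp_force: 20.0
e 585.3 h -138.2 z 132.1 [ 3.   4.3 12.1] 20.0667
ft_force: [0.8, -2.5, 18.1]
grasp_force: 20.0
e 585.9 h -135.0 z 127.9 [ 0.8 -2.5 18.1] 20.9
```

```bash

python3 -m crank '[{"jaw":0.4,"slide":[0,0,0],"turn":0},{"jaw":0.4,"slide":[0,0,0],"turn":0},{"jaw":0.4,"slide":[0,0,0],"turn":0},{"jaw":0.4,"slide":[0,0,0],"turn":0},{"jaw":0.4,"slide":[0,0,-0.5],"turn":0},{"jaw":0.4,"slide":[0,0,-1],"turn":0},{"jaw":0.4,"slide":[0,0,-2],"turn":0},{"jaw":0.4,"slide":[0,0,-3],"turn":0},{"jaw":0.4,"slide":[0,0,-3.5],"turn":0},{"jaw":0.4,"slide":[0,0,-3.5],"turn":0}]' |grep -v rot
sed -i 's/\*g\[v,u\]/*map(int,g[v,u])/' tail.py; python3 tail.py 583.3 70 170
```

```text
t: 21.73
eef_pos: [529.6, -283.5, 217.4]
ft_force: [0.6, 1.0, -1.2]
opening: 37.7
grasp_force: 0.0
shift 0 blade/handle top corner [253.8 122.1] tail top [254.  215.9]
shift 10 blade/handle top corner [253.9 130.4] tail top [254.  226.7]
shift 20 blade/handle top corner [253.9 139. ] tail top [254.1 237.8]
114 [(98, 24, 135, 253), (101, 21, 144, 250), (104, 25, 127, 253), (107, 17, 154, 225), (110, 19, 53, 233), (113, 20, 42, 242), (116, 20, 42, 242), (119, 22, 101, 246), (122, 19, 167, 238), (125, 23, 136, 253), (128, 23, 135, 253), (131, 23, 135, 253), (134, 24, 135, 253), (137, 24, 135, 253), (140, 23, 135, 253), (143, 23, 136, 253), (146, 23, 135, 253), (149, 24, 135, 253), (152, 23, 135, 253), (155, 24, 135, 253), (158, 23, 135, 253), (161, 23, 134, 253), (164, 23, 134, 253), (167, 23, 134, 253), (170, 24, 135, 253), (173, 24, 135, 253), (176, 23, 138, 252), (179, 17, 158, 220), (182, 17, 155, 226), (185, 17, 156, 222), (188, 17, 155, 222), (191, 17, 155, 222), (194, 17, 156, 222), (197, 17, 156, 222), (200, 17, 157, 222), (203, 17, 155, 222), (206, 17, 156, 223), (209, 17, 156, 222), (212, 17, 157, 226), (215, 16, 158, 215), (218, 16, 159, 173), (221, 18, 179, 249), (224, 19, 179, 253), (227, 18, 182, 252), (230, 18, 182, 252), (233, 18, 182, 252), (236, 18, 181, 252), (239, 19, 181, 253), (242, 19, 180, 253)]
slide [0. 0. 0.] turn 0 | at [ 529.  -282.8  215.5] head 74.7 t 21.78 open 37.2 F [-0.1 -0.  -0.1] 0.0 q1,7 [-0.24  0.42]
```

```bash

python3 -c "
from h import *
go(540.7,145.7,190,187.3)"
python3 -m crank '[{"jaw":0.6,"slide":[16.6,-6,-1],"turn":-18.8},{"jaw":0.6,"slide":[16.6,-6,-1],"turn":-18.8},{"jaw":0.6,"slide":[16.6,-6,-1],"turn":-18.8},{"jaw":0.6,"slide":[16.6,-6,-1],"turn":-18.8},{"jaw":0.6,"slide":[16.6,-6,-1],"turn":-18.8},{"jaw":0.6,"slide":[16.6,-6,-1],"turn":-18.8},{"jaw":0.6,"slide":[16.6,-6,-1],"turn":-18.8},{"jaw":0.6,"slide":[16.6,-6,-1],"turn":-18.8},{"jaw":0.6,"slide":[16.6,-6,-1],"turn":-18.8},{"jaw":0.6,"slide":[16.6,-6,-1],"turn":-18.8}]' 3 >/dev/null
python3 -c "
from h import *
go(540.7,145.7,150,187.3)"
```

```text
slide [16.66 -4.08  1.01] turn -18.77 | at [ 529.  -282.8  215.5] head 74.7 t 21.78 open 37.2 F [-0.1 -0.  -0.1] 0.0 q1,7 [-0.24  0.42]
slide [-1.3   1.41  3.48] turn -6.77 | at [494.1 134.1 236.9] head 146.7 t 22.62 open 56.4 F [1.4 0.4 0.7] 0.0 q1,7 [-0.8   0.67]
```

```bash

python3 -m crank '[{"jaw":0.6,"slide":[-1.3,1.4,3.5],"turn":-6.8},{"jaw":0.6,"slide":[-1.3,1.4,3.5],"turn":-6.8},{"jaw":0.6,"slide":[-1.3,1.4,3.5],"turn":-6.8},{"jaw":0.6,"slide":[-1.3,1.4,3.5],"turn":-6.8},{"jaw":0.6,"slide":[-1.3,1.4,3.5],"turn":-6.8},{"jaw":0.6,"slide":[-1.3,1.4,3.5],"turn":-6.8},{"jaw":0.6,"slide":[-1.3,1.4,3.5],"turn":-6.8},{"jaw":0.6,"slide":[-1.3,1.4,3.5],"turn":-6.8},{"jaw":0.6,"slide":[-1.3,1.4,3.5],"turn":-6.8},{"jaw":0.6,"slide":[-1.3,1.4,3.5],"turn":-6.8}]' 3 >/dev/null
python3 meas.py | grep blade
python3 -c "
from h import *
go(540.7,145.7,11.5,187.3)"
```

```text
blade 2136 [257.5  58. ] [82. 27.] 90.0 [409.1 128.6  15. ]
blade 3330 [142.5 222.2] [68.2 61. ] 24.4 [604.6  15.4  15. ]
blade 1309 [184.5 253.1] [28.3 73.8] 15.5 [646.4  67.4  15. ]
blade 823 [332.9 265.3] [45.8 26.6] 79.7 [638.7 250.4  15. ]
slide [0.02 0.1  5.53] turn -0.05 | at [541.6 143.3 149.7] head -173.0 t 23.5 open 56.4 F [-0.8 -0.6 -0.5] 0.0 q1,7 [-0.64  1.44]
```

```bash

python3 -m crank '[{"jaw":0.6,"slide":[0,0.08,2],"turn":0},{"jaw":0.6,"slide":[0,0.08,4],"turn":0},{"jaw":0.6,"slide":[0,0.08,5],"turn":0},{"jaw":0.6,"slide":[0,0.08,5.5],"turn":0},{"jaw":0.1,"slide":[0,0.08,5.53],"turn":0},{"jaw":0.1,"slide":[0,0.08,5.53],"turn":0},{"jaw":0.1,"slide":[0,0.08,5.53],"turn":0},{"jaw":0.1,"slide":[0,0.08,5.53],"turn":0},{"jaw":0.1,"slide":[0,0.08,5.53],"turn":0},{"jaw":0.1,"slide":[0,0.08,5.53],"turn":0}]' 3
python3 -m crank '[{"jaw":0.1,"slide":[0.03,0,-0.35],"turn":0},{"jaw":0.1,"slide":[0.08,0,-0.7],"turn":0},{"jaw":0.1,"slide":[0.15,0,-1.05],"turn":0},{"jaw":0.1,"slide":[0.25,0,-1.4],"turn":0},{"jaw":0.1,"slide":[0.4,0,-1.75],"turn":0},{"jaw":0.1,"slide":[0.55,0,-2.1],"turn":0},{"jaw":0.1,"slide":[0.75,0,-2.4],"turn":0},{"jaw":0.1,"slide":[0.95,0,-2.7],"turn":0},{"jaw":0.1,"slide":[1.2,0,-3],"turn":0},{"jaw":0.1,"slide":[1.42,0,-3.33],"turn":0}]'
python3 -m crank '[{"jaw":0.1,"slide":[0,0,0],"turn":0},{"jaw":0.1,"slide":[0,0,0],"turn":0},{"jaw":0.1,"slide":[0,0,0],"turn":0},{"jaw":0.1,"slide":[0,0,-0.5],"turn":0},{"jaw":0.1,"slide":[0,0,-1.5],"turn":0},{"jaw":0.1,"slide":[0,0,-2.5],"turn":0},{"jaw":0.1,"slide":[0,0,-3.5],"turn":0},{"jaw":0.1,"slide":[0,0,-4.5],"turn":0},{"jaw":0.1,"slide":[0,0,-5.5],"turn":0},{"jaw":0.1,"slide":[0,0,-6.2],"turn":0}]' 40
python3 ang.py 168 9 28
```

```text
t: 24.33
eef_pos: [541.9, 145.4, 12.3]
eef_rot: [-0.062, 0.998, 0.0, 0.0]
ft_force: [-0.3, 0.3, 3.8]
opening: 23.6
grasp_force: 3.0
t: 25.17
eef_pos: [505.3, 140.6, 95.4]
eef_rot: [-0.062, 0.998, -0.0, -0.0]
ft_force: [-1.1, -0.3, -1.1]
opening: 23.7
grasp_force: 3.0
t: 26.0
eef_pos: [506.7, 140.8, 251.5]
eef_rot: [-0.062, 0.998, 0.0, 0.0]
ft_force: [-0.6, 0.4, -2.1]
opening: 23.8
grasp_force: 40.0
2355 [256.  74.] tip px 255.5 38 tip in tool rel P [  79.7   -0.6 -148.2] tilt -64.8
2355 [256.  74.] tip px 255.5 38 tip in tool rel P [138.6  -1.3  95.4] tilt 31.5
```

```bash

python3 -c "
from h import *
go(434.5,-340.5,255,74.8)"
python3 -m crank '[{"jaw":0.1,"slide":[5.4,-18.7,0],"turn":18.8},{"jaw":0.1,"slide":[5.4,-18.7,0],"turn":18.8},{"jaw":0.1,"slide":[5.4,-18.7,0],"turn":18.8},{"jaw":0.1,"slide":[5.4,-18.7,0],"turn":18.8},{"jaw":0.1,"slide":[5.4,-18.7,0],"turn":18.8},{"jaw":0.1,"slide":[5.4,-18.7,0],"turn":18.8},{"jaw":0.1,"slide":[5.4,-18.7,0],"turn":18.8},{"jaw":0.1,"slide":[5.4,-18.7,0],"turn":18.8},{"jaw":0.1,"slide":[5.4,-18.7,0],"turn":18.8},{"jaw":0.1,"slide":[5.4,-18.7,0],"turn":18.8}]' >/dev/null
python3 -c "
from h import *
go(434.5,-340.5,255,74.8)"
```

```text
slide [  5.29 -18.76  -0.08] turn 18.71 | at [507.8 141.2 254. ] head -172.9 t 26.05 open 23.7 F [1.9 0.5 2.2] 40.0 q1,7 [-0.7   1.36]
slide [-2.36 -1.36 -0.22] turn 6.72 | at [ 440.2 -272.7  249.5] head 115.1 t 26.88 open 23.5 F [ 1.5  0.7 -1.6] 40.0 q1,7 [-0.26  1.01]
```

```bash

python3 -m crank '[{"jaw":0.1,"slide":[-2.4,-1.4,-0.2],"turn":6.7},{"jaw":0.1,"slide":[-2.4,-1.4,-0.2],"turn":6.7},{"jaw":0.1,"slide":[-2.4,-1.4,-0.2],"turn":6.7},{"jaw":0.1,"slide":[-2.4,-1.4,-0.2],"turn":6.7},{"jaw":0.1,"slide":[-2.4,-1.4,-0.2],"turn":6.7},{"jaw":0.1,"slide":[-2.4,-1.4,-0.2],"turn":6.7},{"jaw":0.1,"slide":[-2.4,-1.4,-0.2],"turn":6.7},{"jaw":0.1,"slide":[-2.4,-1.4,-0.2],"turn":6.7},{"jaw":0.1,"slide":[-2.4,-1.4,-0.2],"turn":6.7},{"jaw":0.1,"slide":[-2.4,-1.4,-0.2],"turn":6.7}]' >/dev/null
python3 ang.py 168 9 28
python3 -c "
from h import *
go(434.5,-340.5,182,74.8)"
```

```text
2451 [256.  74.] tip px 256.2 38 tip in tool rel P [  78.3   -0.3 -148.9] tilt -65.3
2451 [256.  74.] tip px 256.2 38 tip in tool rel P [137.1  -0.4  97.5] tilt 32.4
slide [-0.03 -0.02  2.91] turn 0.1 | at [ 435.2 -340.   254.7] head 75.4 t 27.77 open 23.5 F [-0.2  0.1 -1.2] 40.0 q1,7 [-0.23  0.54]
```

```bash

python3 -m crank '[{"jaw":0.1,"slide":[-0.03,-0.02,1],"turn":0.1},{"jaw":0.1,"slide":[-0.03,-0.02,2],"turn":0.1},{"jaw":0.1,"slide":[-0.03,-0.02,2.7],"turn":0.1},{"jaw":0.1,"slide":[-0.03,-0.02,2.9],"turn":0.1},{"jaw":0.1,"slide":[-0.03,-0.02,2.9],"turn":0.1},{"jaw":0.1,"slide":[0.25,-0.02,3.08],"turn":0.1},{"jaw":0.1,"slide":[0.5,-0.02,3.27],"turn":0.1},{"jaw":0.1,"slide":[0.8,-0.02,3.45],"turn":0.1},{"jaw":0.1,"slide":[1.07,-0.02,3.65],"turn":0.1},{"jaw":0.1,"slide":[1.07,-0.02,3.65],"turn":0.1}]' 20 |grep force
python3 eh.py; python3 ang.py 168 9 28
```

```text
ft_force: [1.3, 3.3, -0.4]
grasp_force: 20.0
e 508.8 h -184.9 z 163.2 [ 1.3  3.3 -0.4] 28.6
91 [255.   7.] tip px 255.5 3 tip in tool rel P [  80.2   -0.2 -147.9] tilt -64.6
91 [255.   7.] tip px 255.5 3 tip in tool rel P [153.6  -0.7  68.7] tilt 21.0
99 [276.   8.] tip px 275.8 3 tip in tool rel P [  80.2    0.5 -147.9] tilt -64.6
99 [276.   8.] tip px 275.8 3 tip in tool rel P [153.6  14.   68.7] tilt 21.0
2433 [256.  79.] tip px 255.9 44 tip in tool rel P [  78.7   -0.2 -148.7] tilt -65.2
2433 [256.  79.] tip px 255.9 44 tip in tool rel P [134.   -0.5 101.7] tilt 34.1
```

```bash

python3 -m crank '[{"jaw":0.1,"slide":[0.1,0,0],"turn":0},{"jaw":0.1,"slide":[0.28,0,0.12],"turn":0},{"jaw":0.1,"slide":[0.46,0,0.25],"turn":0},{"jaw":0.1,"slide":[0.64,0,0.38],"turn":0},{"jaw":0.1,"slide":[0.82,0,0.52],"turn":0},{"jaw":0.1,"slide":[1,0,0.66],"turn":0},{"jaw":0.1,"slide":[1.15,0,0.78],"turn":0},{"jaw":0.1,"slide":[1.3,0,0.9],"turn":0},{"jaw":0.1,"slide":[1.4,0,0.96],"turn":0},{"jaw":0.1,"slide":[1.4,0,0.96],"turn":0}]' 20 | grep force
python3 eh.py; python3 ang.py 168 9 28
```

```text
ft_force: [2.7, 1.2, 13.6]
grasp_force: 20.0
e 510.0 h -152.0 z 140.3 [ 2.7  1.2 13.6] 29.4833
109 [253.  44.] tip px 253.2 39 tip in tool rel P [  78.3   -0.4 -148.9] tilt -65.3
109 [253.  44.] tip px 253.2 39 tip in tool rel P [136.5  -2.8  98.3] tilt 32.7
109 [275.  44.] tip px 275.0 39 tip in tool rel P [  78.3    0.4 -148.9] tilt -65.3
109 [275.  44.] tip px 275.0 39 tip in tool rel P [136.5  15.6  98.3] tilt 32.7
1006 [256.  97.] tip px 256.2 83 tip in tool rel P [  76.8   -0.3 -149.7] tilt -65.9
1006 [256.  97.] tip px 256.2 83 tip in tool rel P [105.   -0.4 131.4] tilt 48.3
```

Going in as before; final seat and release.

```bash

python3 -m crank '[{"jaw":0.1,"slide":[0.1,0,0.1],"turn":0},{"jaw":0.1,"slide":[0.2,0,0.2],"turn":0},{"jaw":0.1,"slide":[0.2,0,0.2],"turn":0},{"jaw":0.1,"slide":[0.2,0,0.2],"turn":0},{"jaw":0.1,"slide":[0.2,0,0.2],"turn":0},{"jaw":0.1,"slide":[0.2,0,0.2],"turn":0},{"jaw":0.1,"slide":[0.2,0,0.2],"turn":0},{"jaw":0.1,"slide":[0.2,0,0.2],"turn":0},{"jaw":0.1,"slide":[0.2,0,0.2],"turn":0},{"jaw":0.1,"slide":[0.2,0,0.2],"turn":0}]' 20 | grep force
python3 eh.py
python3 -m crank '[{"jaw":0.4,"slide":[0,0,0],"turn":0},{"jaw":0.4,"slide":[0,0,0],"turn":0},{"jaw":0.4,"slide":[0,0,0],"turn":0},{"jaw":0.4,"slide":[0,0,0],"turn":0},{"jaw":0.4,"slide":[0,0,-0.5],"turn":0},{"jaw":0.4,"slide":[0,0,-1],"turn":0},{"jaw":0.4,"slide":[0,0,-2],"turn":0},{"jaw":0.4,"slide":[0,0,-3],"turn":0},{"jaw":0.4,"slide":[0,0,-4],"turn":0},{"jaw":0.4,"slide":[0,0,-4.5],"turn":0}]' |grep -v rot
python3 tail.py 508.3 78 188; cp last.png pics/fin.png
```

```text
ft_force: [2.9, -3.7, 18.3]
grasp_force: 20.0
e 510.5 h -147.9 z 135.8 [ 2.9 -3.7 18.3] 30.3667
t: 31.2
eef_pos: [452.7, -276.4, 250.7]
ft_force: [1.1, -0.9, -0.1]
opening: 37.5
grasp_force: 0.0
shift 0 blade/handle top corner [255.  115.1] tail top [255.3 209. ]
shift 10 blade/handle top corner [255.  122.7] tail top [255.3 218.8]
shift 20 blade/handle top corner [255.  130.5] tail top [255.4 228.8]
103 [(87, 25, 128, 253), (90, 24, 130, 253), (93, 23, 137, 250), (96, 16, 149, 218), (99, 19, 41, 241), (102, 19, 41, 242), (105, 19, 42, 243), (108, 19, 42, 243), (111, 23, 132, 251), (114, 21, 150, 248), (117, 26, 123, 253), (120, 26, 124, 253), (123, 26, 123, 253), (126, 26, 123, 253), (129, 26, 123, 253), (132, 26, 124, 253), (135, 26, 125, 253), (138, 26, 125, 253), (141, 26, 125, 253), (144, 26, 125, 253), (147, 26, 126, 253), (150, 26, 125, 253), (153, 26, 125, 253), (156, 25, 125, 253), (159, 25, 126, 253), (162, 25, 126, 253), (165, 25, 127, 253), (168, 25, 127, 253), (171, 26, 120, 253), (174, 19, 149, 235), (177, 18, 153, 229), (180, 18, 156, 229), (183, 17, 155, 229), (186, 18, 155, 229), (189, 18, 155, 228), (192, 17, 155, 228), (195, 17, 155, 227), (198, 17, 155, 227), (201, 17, 155, 227), (204, 17, 156, 227), (207, 17, 156, 227), (210, 16, 158, 176), (213, 16, 177, 220), (216, 21, 173, 253), (219, 21, 171, 253), (222, 21, 173, 253), (225, 20, 178, 253), (228, 19, 179, 253), (231, 18, 183, 252)]
slide [0. 0. 0.] turn 0 | at [ 453.3 -276.5  251.6] head 74.7 t 31.25 open 37.3 F [ 1.4 -1.4  2.6] 0.0 q1,7 [-0.39  0.38]
```

View pics/fin.png

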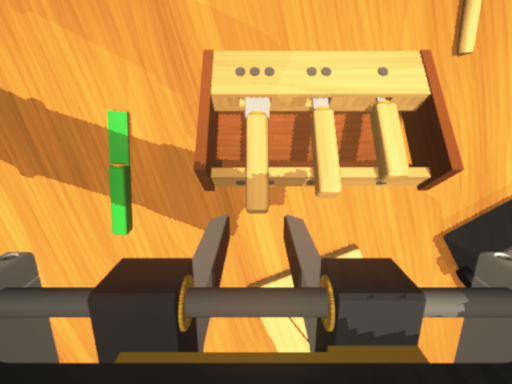

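The picture shows all three chisels seated: wide at (257,155), medium at (326,150) and narrow at (391,140). Each blade is in its pocket and each handle is on the rail; the gripper is clear.

```bash
python3 -c "
from station import *
print(job_done())"
```

```text
the job is handed in; nothing more can be done
None
```

The job is handed in at about 31 s of the 72 s allowed: the narrow, medium and wide chisels went into pockets 1, 2 and 3 in that order, each checked on camera as fully seated and let go, with no contact seen with the bystanders or green look-alikes; the judge returned no verdict.

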